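Reset the tripped breaker on the studio's bench power box

TASK

One of the three lever breakers on the grey power box has tripped: its lever stands about upright while its two neighbours lean to on, away from the robot. Reset it: push its lever towards the robot fully off, firmly against the springy stop so that the catch inside resets, then throw it fully on, in line with its neighbours, and take the hand away. Never push harder than 18 N on the lever, and leave the other two levers and the art things around the box as they are.

Things in the scene. Friction and masses are not known exactly. Their poses are not given: they have to be found in the camera images.
- power_box: Grey painted steel box fixed on the table, 170 (its x) x 290 (its y) x 60 mm high, carrying three breakers side by side along its y. Origin: centre of its underside.
- trip_breaker: Black housing of the tripped breaker, fixed on the power box in any of the row's three places, 100 (x) x 56 (y) x 38 mm high. Neighbours stand 80 mm off along y, centre to centre. Origin: centre of its underside, 60 mm above the table; z up, turned with the box (up to 0.35 rad). Its lever swings about y: -x (robot side) is off, +x (far side) is on.
- trip_lever (a joint): Angle of the tripped lever, rad: 0 upright, negative = off side (-x), positive = on side (+x); starts at 0.02 to 0.10; rigid on stop at 0.60; stays where left, moves at 2 to 4 N. While tripped, a catch blocks it rigidly between 0.1 and 0.46. The off stop's place differs in each breaker and cannot be seen: anywhere from -0.16 to -0.54, to be felt.
- trip_lever_tip (a point): Middle of the top end of the tripped lever: a smooth grey plastic paddle, 12 mm thick (x), 28 mm wide (y), 70 mm long from its hinge. 40 mm from the hinge, pressing the catch near the off end takes 4 to 8 N moved slowly; then comes a springy stop. 11 to 14 N held there resets the catch for certain. No click or lamp; afterwards the lever swings to on at 2 to 6 N.
- trip_hinge (a point): Middle of the tripped lever's hinge axis, 34 mm above the underside of its housing and 4 mm below the housing's top.
- left_lever (a joint): Angle of one neighbour's lever, same make, rad: leans to on at about 0.58. Not to be moved.
- left_lever_tip (a point): Middle of the top end of that lever, 70 mm from its hinge.
- right_lever (a joint): Angle of the other neighbour's lever, same make, rad: leans to on at about 0.58. Not to be moved.
- right_lever_tip (a point): Middle of the top end of that lever, 70 mm from its hinge.
- water_jar: Clear open plastic water jar, 72 mm across, 95 mm high, loose beside the box at its +y end. Origin: centre of its underside.
- paint_jar: Closed paint jar with white lid, 60 mm across, 75 mm high, loose behind the box (+x side). Origin: centre of its underside.
- tape_roll: Roll of paper tape lying flat, 90 mm across, 24 mm high, loose beside the box at its -y end. Origin: centre of its underside.
- paint_brush: Paint brush, 200 mm long, lying on the table on the robot's side of the box. Origin: about the middle of its underside.

How it is judged:
By the outcome, as a careful person would: the job done as asked, in the order asked, and still so for the second after the job is handed in, with the robot touching nothing.
It also fails if it takes over 56 s, if anything falls off the work surface, if the arm or the gripper's body presses on something with over 40 N, if the wrist force passes 120 N, or if a joint passes its speed limit or range.

ROBOT

A 6-joint arm with a two-finger parallel gripper is mounted at the origin on the work surface. World frame = base frame: x ahead of the robot, y to its left, z up, the work surface at z = 0. Lengths are in m, angles in rad, forces in N, time in s.
With the tool pointing down it reaches from about 0.35 to 0.975 m from the base axis. Payload 17.4 kg.
Tool frame: the origin (TCP) lies midway between the tips of the shut fingers; the grasp point (between the pads) lies grip_depth behind it (grip_depth is the distance from the TCP to the grasp point, in m); z points along the fingers, y is the line along which they close (so a half turn about z gives the same grasp; the last joint's range is limited). The gripper opens to 85 mm and grips with 20 to 120 N. Pads are 22 mm wide; open, the fingers measure 114 mm over their backs; the gripper's body (76 mm by 85 mm) begins 54 mm behind the grasp point. The pads swing forward as they close: fully open they stand 13 mm farther back than shut.
Start: joints at [1.261, 0.116, 1.442, -0, 1.584, -0.038], TCP at [0.181, 0.65, 0.231] pointing down, gripper open.
Joint ranges: [-2.83, 2.83], [-0.83, 2.19], [0.07, 2.5], [-1.14, 4.28], [0.01, 3], [-2.97, 2.97]. Speed limits (rad/s): [1.89, 1.89, 2.22, 3.14, 3.14, 3.14].

INTERFACE

Orientations are given as a unit quaternion [x, y, z, w].
In Python, from station import sense, capture, camera_info, hand_in, boxes_of, grip_depth gives the robot as it stands. The module is installed in compiled form; this text tells all that it offers.
- The arm moves only by the shell command python3 -m inch 'ROWS' [OPENING]. ROWS is JSON, a list of rows, each a list of 6 numbers: the shift along the tool's x, y, z in m, then the turn, a rotation vector about the tool's x, y, z in units of 6 degrees (1.0 is 6 degrees). A call has 1 to 10 rows; each row shifts and turns the commanded pose from where the row before left it, along the tool's axes as they then stand; what a row does not reach is not made up. A row lasts 1/10 s, in which the tool goes at most 50 mm and 8.59 degrees, less where a joint would pass 70% of its speed; a pose out of reach is approached as far as the arm can. A call is refused whole if a number of a shift passes 0.05 or a number of a turn 1, either way. A call with a gripper value outside its range is refused whole. OPENING is the finger opening in m, from 0 to 0.0854, set as the call begins (- or left out, the last holds). The fingers move at their own pace and stop on an object; the grip force is fixed at half the most. Time passes only in rows, so rows that do not move let the fingers close. It gives the time, the measured TCP pose, the force, the opening and the grip force at its end, in the units of the state.
- sense(): the state, without advancing time (a new reading comes with each control period).
- capture(name): name is "side" or "top"; returns the picture (480x640x3 uint8, red, green, blue); there is no depth.
- camera_info(name): a dict with "vfov" (degrees; the focal length in pixels is half the picture's height over the tangent of half this angle, whatever the lens; pixels are square), "cx", "cy" (the principal point, pixels), "R" (3x3) and "t" (3): a world point X has camera coordinates R X + t. Camera axes: x right, y down, z forward; pixel columns grow to the right and rows downward; lengths in m; the calibration is good to about 2 mm. A picture is of the moment at which its call begins. camera_info takes no time and is no camera call.
- hand_in(): hands the job in; it is judged then, once.
Trained networks look in the newest picture that a camera, given by its name, has taken for a name from the list of things; names that differ only in an ending like _2 or _b are one class to them, and where a whole thing is asked for, a point or a joint stands for the part that bears it (a point fixed in the world has none). Each returns a list of dicts, best first, with "conf" (0 to 1); they miss things now and then, are a little off and sometimes report something else, mostly with a low value. They report only what shows in the picture. A call takes as long as a camera call.
- boxes_of(camera, name): "pixel" ([column, row] in pixels, amid what is visible of it).
The state is a dict: "time": time; "joint_pos": joint angles; "joint_velocities": joint speeds; "joint_torque": joint torques, N m; "eef_pos": TCP position; "tcp_rot": TCP orientation; "wrist_force": force on the tool from outside, world axes, zero at the start; "ft_torque": the same for the moment, N m; "opening": finger opening in m; "finger_force": force on a finger pad.
Only numpy, scipy, OpenCV 4.12 (cv2) and the standard library are available. Lean on these libraries where they do the work, as an engineer would, in place of code of your own. Each camera call takes 0.05 s, during which the arm holds its last target. There are 200 camera calls.

## Working session

There is one attempt and no reset: what is moved stays moved. The work goes in short steps, Python scripts to look and compute and a shell command to move; the robot and the scene stay as the last step left them, time stands still between calls to the robot, and variables do not carry over. Pictures are saved under pics/ and viewed, at most 10 in all, crops included, and the job is handed in when it is done.

```bash
mkdir -p pics
python3 - <<'E'
from station import *
import cv2,numpy as np
for c in ("side","top"):
    im=capture(c); cv2.imwrite(f"pics/{c}0.png",im[:,:,::-1])
    i=camera_info(c); print(c,i)
    for n in ["power_box","trip_breaker","trip_lever","trip_lever_tip","trip_hinge","left_lever_tip","right_lever_tip","water_jar","paint_jar"]:
        print(n,[(np.round(d["pixel"]).tolist(),round(d["conf"],2)) for d in boxes_of(c,n)][:4])
s=sense();print(s,grip_depth)
E
```

```text
side {'vfov': 44.356707901077556, 'cx': 299.7332967910437, 'cy': 246.4784116781235, 'R': array([[ 0.92008828, -0.3914128 ,  0.01528316],
       [-0.20962072, -0.52496182, -0.82490863],
       [ 0.33090287,  0.75578509, -0.56505945]]), 't': array([-0.52028462,  0.22899805,  1.04696047])}
power_box [([293.0, 332.0], 0.96)]
trip_breaker [([317.0, 313.0], 0.84), ([295.0, 335.0], 0.52)]
trip_lever [([316.0, 291.0], 0.8)]
trip_lever_tip [([318.0, 286.0], 0.64)]
trip_hinge [([315.0, 312.0], 0.98)]
left_lever_tip [([284.0, 244.0], 0.61)]
right_lever_tip [([304.0, 262.0], 0.61), ([386.0, 306.0], 0.47)]
water_jar [([256.0, 236.0], 0.83)]
paint_jar [([384.0, 308.0], 0.98), ([317.0, 289.0], 0.37)]
top {'vfov': 51.63207794444235, 'cx': 321.89091212831846, 'cy': 237.30783793410816, 'R': array([[ 0.01280065, -0.99976017,  0.01776908],
       [-0.98137501, -0.01596772, -0.191437  ],
       [ 0.19167482, -0.01498761, -0.98134405]]), 't': array([0.01558945, 0.58537801, 1.04597125])}
power_box [([348.0, 268.0], 0.73), ([319.0, 251.0], 0.17)]
trip_breaker [([395.0, 259.0], 0.95)]
trip_lever [([399.0, 25
[... 304 characters left out ...]
oint_pos': array([ 1.26121231e+00,  1.15959594e-01,  1.44158935e+00, -6.25543063e-06,
        1.58397727e+00, -3.78021060e-02]), 'joint_velocities': array([-0.00110291, -0.00113527, -0.00023826, -0.00162701,  0.0007275 ,
       -0.00132432]), 'joint_torque': array([ 1.23926602e-03, -7.31779647e+01, -6.32630968e+01,  1.08589309e-04,
        1.19189310e-03, -2.57245046e-05]), 'eef_pos': array([0.18121806, 0.65023179, 0.23133701]), 'tcp_rot': array([1.35473148e-01, 9.90781018e-01, 3.21812348e-05, 8.82177491e-06]), 'wrist_force': array([ 0.26206117, -0.18832088,  0.42471676]), 'ft_torque': array([-0.01326153, -0.02972344, -0.03906312]), 'finger_force': 0.0, 'opening': 0.08532964681861331} 0.0187
```

View pics/side0.png

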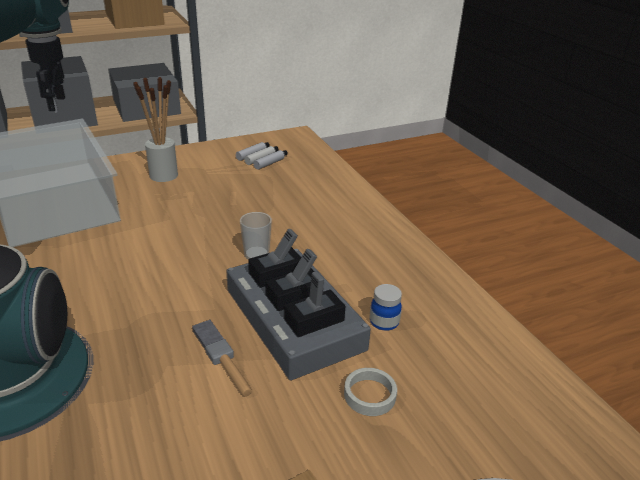

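View pics/top0.png

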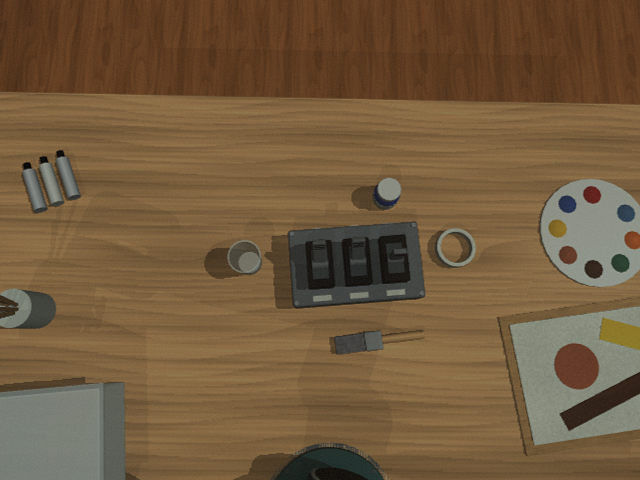

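```bash
cat > h.py <<'E'
from station import *
import numpy as np
from scipy.optimize import least_squares
from scipy.spatial.transform import Rotation as Ro
C={c:camera_info(c) for c in("side","top")}
def proj(c,X):
    i=C[c]; f=240/np.tan(np.radians(i["vfov"]/2)); p=np.asarray(i["R"])@X+i["t"]
    return np.array([i["cx"]+f*p[0]/p[2], i["cy"]+f*p[1]/p[2]])
def tri(a,b):
    r=least_squares(lambda X:np.r_[proj("side",X)-a,proj("top",X)-b],[.6,0,.1]); return r.x, r.cost
def onz(c,p,z):
    r=least_squares(lambda X:proj(c,np.r_[X,z])-p,[.6,0]); return r.x
E
python3 - <<'E'
from h import *
for n,a,b in [("hinge",(315,312),(392,259)),("tip",(318,286),(397,255)),("A",(284,244),(320,253)),("B",(304,262),(356,248))]: print(n,tri(a,b))
print(onz("top",(392,259),.094),onz("side",(315,312),.094))
E
```

```text
hinge (array([ 0.53808594, -0.12897664,  0.07619868]), np.float64(1.029627051467152))
tip (array([ 0.53941114, -0.13037307,  0.13717218]), np.float64(4.469697122668293))
A (array([0.53963192, 0.02823326, 0.12814804]), np.float64(0.5932065061519388))
B (array([ 0.55098386, -0.04596187,  0.13063837]), np.float64(0.6756579962426149))
[ 0.53306311 -0.12542987] [ 0.53087642 -0.14773749]
```

The tripped lever is the -y one, at top pixel about (397,255) and side pixel about (318,286). The other two levers, at (320,253) and (356,248), lean to the far side. Next I need an accurate box yaw.

Run:
```python
import cv2
a=cv2.imread("pics/top0.png")[210:320,280:440]; b=cv2.imread("pics/side0.png")[220:380,220:380]
cv2.imwrite("pics/topc.png",cv2.resize(a,None,fx=5,fy=5,interpolation=cv2.INTER_CUBIC))
cv2.imwrite("pics/sidec.png",cv2.resize(b,(600,600),interpolation=cv2.INTER_CUBIC))
```

```text
(no output)
```

View pics/topc.png

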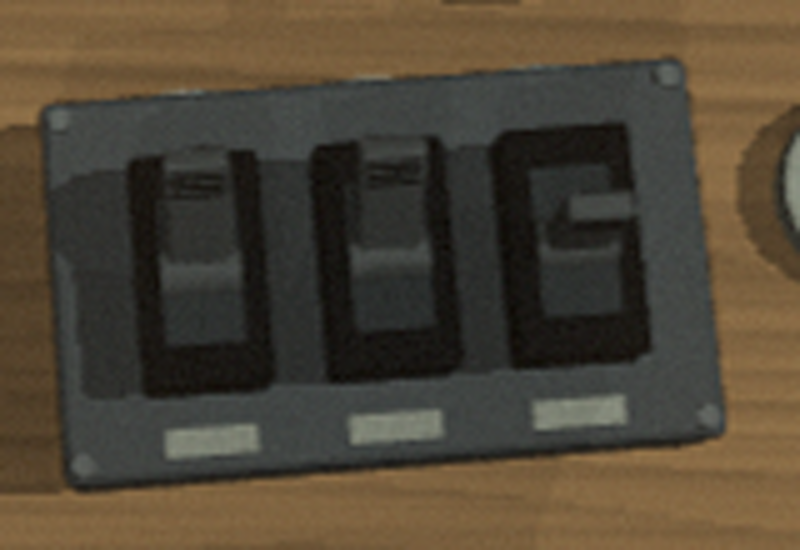

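View pics/sidec.png

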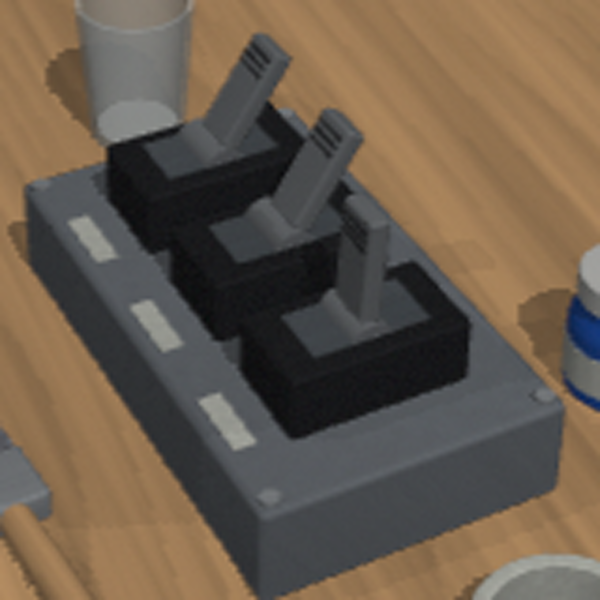

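```bash
cat >> h.py <<'E'
T=lambda u,v:np.array([280+u/5,210+v/5]); S=lambda u,v:np.array([220+u/3.75,220+v/3.75])
E
python3 - <<'E'
from h import *
obs=[("top",.085,.145,T(45,108)),("top",.085,-.145,T(685,62)),("top",-.085,-.145,T(722,432)),("top",-.085,.145,T(73,482)),
("side",-.085,.145,S(28,188)),("side",-.085,-.145,S(265,510)),("side",.085,-.145,S(560,405))]
def W(p,a,b,z): c,s=np.cos(p[2]),np.sin(p[2]); return np.array([p[0]+c*a-s*b,p[1]+s*a+c*b,z])
f=lambda p:np.concatenate([proj(c,W(p,a,b,.06))-o for c,a,b,o in obs])
r=least_squares(f,[.55,-.05,0]); p=r.x; print(p,r.fun.round(1))
t,c=tri(S(365,200),T(602,206)); print("tip",t,c)
# breaker: housing top corners near-right, far-right etc
g=lambda q:np.concatenate([proj(cc,W(np.r_[q,p[2]],a,b,.098))-o for cc,a,b,o in [("top",.05,.028,T(495,130)),("top",.05,-.028,T(628,125)),("top",-.05,-.028,T(650,355)),("top",-.05,.028,T(512,366)),("side",-.05,.028,S(240,345)),("side",.05,-.028,S(468,325)),("side",-.05,-.028,S(300,380))]])
q=least_squares(g,[.53,-.13]); print("breaker",q.x,q.fun.round(1))
h=np.r_[q.x,.094]; print("tip pred",W(np.r_[q.x,p[2]],.07*np.sin(.06),0,.164))
print("box local", Ro.from_euler('z',-p[2]).apply(np.r_[q.x-p[:2],0]))
E
```

```text
[ 0.52866272 -0.05285996  0.08903885] [-0.8 -1.9  0.7 -1.9  2.1  0.2 -1.4  0.3 -2.9 -1.9 -1.9  2.   2.1 -0.7]
tip [ 0.53925404 -0.13127578  0.16676259] 0.42526173857128224
breaker [ 0.53498328 -0.13339489] [ 1.6 -0.2  0.9 -1.1  1.7 -0.7  2.9 -0.9 -1.7 -7.8  0.7 -1.  -3.3  1.3]
tip pred [ 0.53916413 -0.13302165  0.164     ]
box local [-0.00086575 -0.08077794  0.        ]
```

```bash
cat > st.py <<'E'
from h import *
def st(goal,yaw=.089):
    s=sense(); R=Ro.from_quat(s["tcp_rot"]); d=R.inv().apply(np.array(goal)-s["eef_pos"]) 
    best=[]
    for y in (yaw,yaw+np.pi):
        v=np.array([np.cos(y),np.sin(y),0]); Rt=Ro.from_matrix(np.c_[np.cross(v,[0,0,-1]),v,[0,0,-1]])
        best.append(np.degrees((R.inv()*Rt).as_rotvec())/6)
    print("d tool(mm)",(d*1e3).round(1),"turn units",[b.round(2) for b in best],"j",s["joint_pos"].round(2),"t",s["time"],"pos",s["eef_pos"].round(4),"F",s["wrist_force"].round(2))
    print(R.as_matrix().round(3))
E
python3 -c "
from st import *
st([.537,-.132,.26])"
```

```text
d tool(mm) [-552.7 -658.   -28.7] turn units [array([ 0.  , -0.  , 11.55]), array([  0.  ,   0.  , -18.45])] j [ 1.26  0.12  1.44 -0.    1.58 -0.04] t 1.0 pos [0.1812 0.6502 0.2313] F [ 0.26 -0.19  0.42]
[[-0.963  0.268  0.   ]
 [ 0.268  0.963  0.   ]
 [-0.     0.    -1.   ]]
```

```bash
python3 -m inch '[[-0.03,-0.036,-0.003,0,0,0],[-0.03,-0.036,-0.003,0,0,0],[-0.03,-0.036,-0.003,0,0,0],[-0.03,-0.036,-0.003,0,0,0],[-0.03,-0.036,-0.003,0,0,0],[-0.03,-0.036,-0.003,0,0,0],[-0.03,-0.036,-0.003,0,0,0],[-0.03,-0.036,-0.003,0,0,0],[-0.03,-0.036,-0.003,0,0,0],[-0.03,-0.036,-0.003,0,0,0]]' 0.06
python3 -m inch '[[-0.03,-0.036,0,0,0,0],[-0.03,-0.036,0,0,0,0],[-0.03,-0.036,0,0,0,0],[-0.03,-0.036,0,0,0,0],[-0.03,-0.036,0,0,0,0],[-0.03,-0.036,0,0,0,0],[-0.03,-0.036,0,0,0,0],[-0.03,-0.036,0,0,0,0]]'
python3 -m inch '[[0,0,0,0,0,1],[0,0,0,0,0,1],[0,0,0,0,0,1],[0,0,0,0,0,1],[0,0,0,0,0,1],[0,0,0,0,0,1],[0,0,0,0,0,1],[0,0,0,0,0,1],[0,0,0,0,0,1],[0,0,0,0,0,1]]'
python3 -m inch '[[0,0,0,0,0,1],[0,0,0,0,0,0.55],[0,0,0,0,0,0],[0,0,0,0,0,0]]'
python3 -c "
from st import *
st([.537,-.132,.26])"
```

```text
time: 2.0
eef_pos: [0.3738, 0.2211, 0.2617]
tcp_rot: [0.135, 0.991, 0.0, 0.0]
wrist_force: [1.1, 0.8, -0.0]
opening: 0.0599
finger_force: 0.0
time: 2.8
eef_pos: [0.5278, -0.1211, 0.2615]
tcp_rot: [0.136, 0.991, 0.0, 0.0]
wrist_force: [0.7, 1.5, -0.0]
opening: 0.0602
finger_force: 0.0
time: 3.8
eef_pos: [0.5274, -0.1189, 0.2614]
tcp_rot: [0.614, 0.789, 0.0, 0.0]
wrist_force: [0.4, 0.1, -0.0]
opening: 0.0604
finger_force: 0.0
time: 4.2
eef_pos: [0.5274, -0.119, 0.2614]
tcp_rot: [0.674, 0.739, 0.0, 0.0]
wrist_force: [0.1, -0.1, 0.7]
opening: 0.0598
finger_force: 0.0
d tool(mm) [-13.9   8.4   1.4] turn units [array([0.  , 0.  , 0.02]), array([ -0.  ,   0.  , -29.98])] j [-0.27 -0.18  1.69 -0.    1.64 -0.36] t 4.2 pos [ 0.5274 -0.119   0.2614] F [ 0.15 -0.09  0.66]
[[-0.091  0.996  0.   ]
 [ 0.996  0.091 -0.   ]
 [-0.     0.    -1.   ]]
```

```bash
python3 -m inch '[[-0.014,0.0085,0,0,0,0],[0,0,0.03,0,0,0],[0,0,0.03,0,0,0],[0,0,0.01,0,0,0],[0,0,0,0,0,0],[0,0,0,0,0,0]]'
python3 - <<'E'
from station import *
import cv2,numpy as np
a=capture("side")[180:340,230:410]; b=capture("top")[190:310,330:490]
a=cv2.resize(a,(450,400),interpolation=cv2.INTER_CUBIC);b=cv2.resize(b,(350,262),interpolation=cv2.INTER_CUBIC)
o=np.zeros((400,800,3),np.uint8);o[:,:450]=a;o[:262,450:]=b
cv2.imwrite("pics/c1.png",o[:,:,::-1])
E
```

```text
time: 4.8
eef_pos: [0.5377, -0.1324, 0.1927]
tcp_rot: [0.675, 0.738, 0.0, 0.001]
wrist_force: [0.1, 0.6, -0.2]
opening: 0.0599
finger_force: 0.0
```

View pics/c1.png

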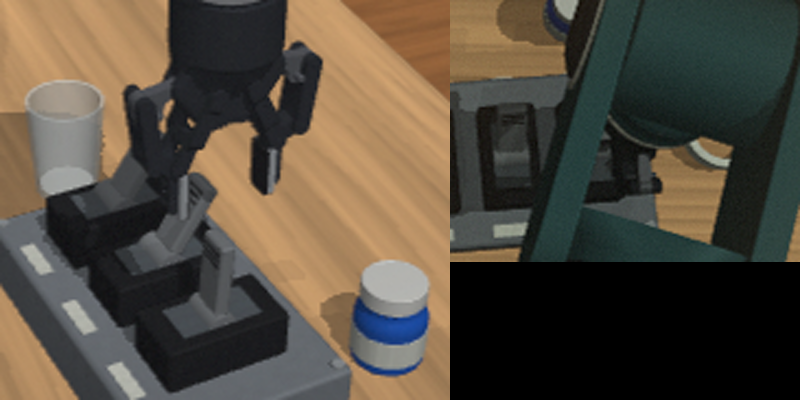

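Run:
```python
from h import *
for a,n in((.034,"far"),(-.034,"near")):
  for z in(.19,.197,.204): print(n,z,proj("side",np.array([.5377+a*.996,-.1324+a*.089,z])))
print(proj("side",np.array([.5377,-.1324,.164])))
```

```text
far 0.19 [333.50999162 258.11104034]
far 0.197 [333.70140921 254.84562468]
far 0.204 [333.89430696 251.55495868]
near 0.19 [299.26431383 268.61217687]
near 0.197 [299.3254425  265.30017957]
near 0.204 [299.38705666 261.96187787]
[316.14728516 275.28635456]
```

```bash
python3 -m inch '[[0,0,0.016,0,0,0],[0,0,0.016,0,0,0],[0,0,0.016,0,0,0],[0,0,0.0155,0,0,0],[0,0,0,0,0,0],[0,0,0,0,0,0]]'
python3 -m inch '[[0,-0.004,0,0,0,0],[0,-0.004,0,0,0,0],[0,-0.003,0,0,0,0],[0,-0.002,0,0,0,0],[0,-0.002,0,0,0,0],[0,0,0,0,0,0],[0,0,0,0,0,0]]'
```

```text
time: 5.5
eef_pos: [0.537, -0.1321, 0.1275]
tcp_rot: [0.675, 0.738, -0.0, -0.0]
wrist_force: [0.5, -0.0, 0.0]
opening: 0.0602
finger_force: 0.0
time: 6.2
eef_pos: [0.5222, -0.1335, 0.1279]
tcp_rot: [0.675, 0.738, 0.0, 0.0]
wrist_force: [-0.3, -0.8, 0.2]
opening: 0.0602
finger_force: 0.0
```

```bash
python3 -m inch '[[0,-0.002,0,0,0,0],[0,-0.002,0,0,0,0],[0,-0.002,0,0,0,0],[0,0,0,0,0,0]]' | egrep 'pos|wrist'
python3 -m inch '[[0,-0.001,0,0,0,0],[0,-0.001,0,0,0,0],[0,-0.001,0,0,0,0],[0,-0.001,0,0,0,0]]'| egrep 'pos|wrist|finger'
python3 -m inch '[[0,-0.001,0,0,0,0],[0,-0.001,0,0,0,0],[0,-0.001,0,0,0,0]]'| egrep 'pos|wrist|finger'
```

```text
eef_pos: [0.5161, -0.134, 0.1279]
wrist_force: [-0.2, 0.0, 0.6]
eef_pos: [0.5122, -0.1344, 0.1278]
wrist_force: [1.8, -0.6, 1.9]
finger_force: 0.7
eef_pos: [0.5093, -0.1347, 0.1279]
wrist_force: [2.0, 0.1, 0.7]
finger_force: 1.2
```

Contact, with about 2 N of drag. I'll go on in small steps.

```bash
python3 -m inch '[[0,-0.001,0,0,0,0],[0,-0.001,0,0,0,0]]'| egrep 'pos|wrist|finger'
python3 -m inch '[[0,-0.001,0,0,0,0],[0,0,0,0,0,0]]'| egrep 'pos|wrist|finger'
```

```text
eef_pos: [0.5072, -0.1348, 0.1278]
wrist_force: [2.9, -0.6, 1.6]
finger_force: 1.1
eef_pos: [0.5061, -0.1349, 0.1278]
wrist_force: [0.8, 0.3, -0.2]
finger_force: 0.7
```

```bash
python3 -m inch '[[0,-0.001,0,0,0,0],[0,0,0,0,0,0]]'| egrep 'pos|wrist|finger'
python3 -m inch '[[0,-0.0005,0,0,0,0],[0,-0.0005,0,0,0,0]]'| egrep 'pos|wrist|finger'
```

```text
eef_pos: [0.5052, -0.135, 0.1277]
wrist_force: [1.2, -0.1, 0.4]
finger_force: 0.7
eef_pos: [0.5043, -0.1351, 0.1278]
wrist_force: [2.2, 0.4, -0.1]
finger_force: 1.0
```

```bash
for i in 1; do python3 -m inch '[[0,-0.0005,0,0,0,0],[0,-0.0005,0,0,0,0]]'| egrep 'pos|wrist|finger'; done
python3 -m inch '[[0,-0.0005,0,0,0,0],[0,-0.0005,0,0,0,0]]'| egrep 'pos|wrist|finger'
```

```text
eef_pos: [0.5032, -0.1352, 0.1277]
wrist_force: [3.3, 0.6, 0.2]
finger_force: 1.0
eef_pos: [0.5022, -0.1353, 0.1277]
wrist_force: [2.0, 0.1, 0.0]
finger_force: 0.9
```

```bash
python3 -m inch '[[0,-0.0005,0,0,0,0],[0,-0.0005,0,0,0,0]]'| egrep 'pos|wrist|finger'
python3 -m inch '[[0,-0.0005,0,0,0,0],[0,-0.0005,0,0,0,0]]'| egrep 'pos|wrist|finger'
```

```text
eef_pos: [0.5012, -0.1353, 0.1278]
wrist_force: [2.2, 0.3, -1.0]
finger_force: 0.9
eef_pos: [0.5003, -0.1354, 0.1278]
wrist_force: [2.4, 0.0, -0.6]
finger_force: 1.5
```

```bash
python3 -m inch '[[0,-0.0005,0,0,0,0],[0,-0.0005,0,0,0,0]]'| egrep 'pos|wrist|finger'
python3 -m inch '[[0,-0.0005,0,0,0,0],[0,-0.0005,0,0,0,0]]'| egrep 'pos|wrist|finger'
```

```text
eef_pos: [0.4994, -0.1355, 0.1279]
wrist_force: [5.0, 0.5, -0.6]
finger_force: 2.3
eef_pos: [0.4984, -0.1356, 0.1279]
wrist_force: [4.8, 1.2, -0.2]
finger_force: 2.2
```

```bash
python3 -m inch '[[0,-0.0005,0,0,0,0],[0,-0.0005,0,0,0,0]]'| egrep 'pos|wrist|finger'
python3 -m inch '[[0,-0.0005,0,0,0,0],[0,-0.0005,0,0,0,0]]'| egrep 'pos|wrist|finger'
```

```text
eef_pos: [0.4973, -0.1357, 0.1278]
wrist_force: [5.3, 0.6, 0.0]
finger_force: 2.2
eef_pos: [0.4963, -0.1358, 0.1278]
wrist_force: [4.9, 0.7, 0.2]
finger_force: 2.2
```

```bash
python3 -m inch '[[0,-0.0005,0,0,0,0],[0,-0.0005,0,0,0,0]]'| egrep 'pos|wrist|finger'
python3 -m inch '[[0,-0.0005,0,0,0,0],[0,0,0,0,0,0]]'| egrep 'pos|wrist|finger'
```

```text
eef_pos: [0.4953, -0.1359, 0.1278]
wrist_force: [4.7, -0.0, 0.5]
finger_force: 2.2
eef_pos: [0.4947, -0.136, 0.1278]
wrist_force: [3.0, 0.8, 0.2]
finger_force: 1.8
```

```bash
python3 -m inch '[[0,-0.0005,0,0,0,0],[0,0,0,0,0,0]]'| egrep 'pos|wrist|finger'
python3 -m inch '[[0,-0.0005,0,0,0,0],[0,0,0,0,0,0]]'| egrep 'pos|wrist|finger'
```

```text
eef_pos: [0.4943, -0.136, 0.1278]
wrist_force: [3.6, 1.0, -0.3]
finger_force: 1.8
eef_pos: [0.4938, -0.1361, 0.1278]
wrist_force: [4.9, 0.5, 0.9]
finger_force: 1.8
```

```bash
python3 -m inch '[[0,-0.0005,0,0,0,0],[0,-0.0005,0,0,0,0]]'| egrep 'pos|wrist|finger'
python3 -m inch '[[0,-0.0005,0,0,0,0],[0,-0.0005,0,0,0,0]]'| egrep 'pos|wrist|finger'
```

```text
eef_pos: [0.4928, -0.1361, 0.1278]
wrist_force: [4.6, 0.2, 0.9]
finger_force: 2.3
eef_pos: [0.492, -0.1362, 0.1279]
wrist_force: [6.5, -0.0, 0.4]
finger_force: 2.9
```

```bash
python3 -m inch '[[0,-0.0005,0,0,0,0],[0,-0.0005,0,0,0,0]]'| egrep 'pos|wrist|finger'
python3 -m inch '[[0,-0.0005,0,0,0,0],[0,0,0,0,0,0]]'| egrep 'pos|wrist|finger'
```

```text
eef_pos: [0.4912, -0.1363, 0.128]
wrist_force: [8.3, 0.8, 0.7]
finger_force: 3.8
eef_pos: [0.4908, -0.1364, 0.1282]
wrist_force: [7.8, 0.8, 0.6]
finger_force: 3.8
```

```bash
python3 -m inch '[[0,-0.0005,0,0,0,0],[0,-0.0005,0,0,0,0],[0,0,0,0,0,0]]'| egrep 'pos|wrist|finger'
```

```text
eef_pos: [0.49, -0.1364, 0.1284]
wrist_force: [10.9, 1.7, 2.1]
finger_force: 4.6
```

```bash
python3 -m inch '[[0,-0.0005,0,0,0,0],[0,-0.0005,0,0,0,0],[0,0,0,0,0,0]]'| egrep 'pos|wrist|finger'
```

```text
eef_pos: [0.4893, -0.1365, 0.1285]
wrist_force: [12.1, 0.9, -0.0]
finger_force: 5.6
```

```bash
python3 -m inch '[[0,-0.0005,0,0,0,0],[0,0,0,0,0,0],[0,0,0,0,0,0]]'| egrep 'pos|wrist|finger'
python3 -m inch '[[0,0,0,0,0,0],[0,0,0,0,0,0],[0,0,0,0,0,0]]'| egrep 'pos|wrist|finger'
```

```text
eef_pos: [0.4889, -0.1366, 0.1286]
wrist_force: [12.6, 0.8, 0.2]
finger_force: 6.0
eef_pos: [0.4889, -0.1366, 0.1286]
wrist_force: [12.7, 1.9, 1.6]
finger_force: 6.0
```

```bash
python3 -m inch '[[0,-0.0005,0,0,0,0],[0,0,0,0,0,0],[0,0,0,0,0,0],[0,0,0,0,0,0],[0,0,0,0,0,0],[0,0,0,0,0,0]]'| egrep 'pos|wrist|finger'
python3 -m inch '[[0,0,0,0,0,0],[0,0,0,0,0,0],[0,0,0,0,0,0]]'| egrep 'time|pos|wrist|finger'
```

```text
eef_pos: [0.4885, -0.1366, 0.1287]
wrist_force: [13.4, 1.0, 2.1]
finger_force: 6.3
time: 13.4
eef_pos: [0.4886, -0.1366, 0.1287]
wrist_force: [13.9, 1.2, 2.2]
finger_force: 6.4
```

```bash
python3 -m inch '[[0,0.001,0,0,0,0],[0,0.003,0,0,0,0],[0,0.005,0,0,0,0],[0,0.006,0,0,0,0],[0,0.006,0,0,0,0],[0,0.005,0,0,0,0],[0,0.003,0,0,0,0],[0,0.002,0,0,0,0]]'| egrep 'pos|wrist|finger'
python3 -m inch '[[0,0.002,0,0,0,0],[0,0.002,0,0,0,0],[0,0.002,0,0,0,0],[0,0.002,0,0,0,0],[0,0.002,0,0,0,0]]'| egrep 'pos|wrist|finger'
```

```text
eef_pos: [0.5185, -0.1338, 0.1276]
wrist_force: [0.1, 0.4, -0.1]
finger_force: 0.0
eef_pos: [0.5283, -0.1329, 0.1278]
wrist_force: [-0.5, -0.2, -0.4]
finger_force: 0.1
```

```bash
python3 -m inch '[[0,0.002,0,0,0,0],[0,0.002,0,0,0,0],[0,0.002,0,0,0,0],[0,0.002,0,0,0,0],[0,0.002,0,0,0,0]]'| egrep 'pos|wrist|finger'
python3 -m inch '[[0,0.002,0,0,0,0],[0,0.002,0,0,0,0],[0,0.002,0,0,0,0],[0,0.002,0,0,0,0],[0,0,0,0,0,0]]'| egrep 'pos|wrist|finger'
```

```text
eef_pos: [0.5383, -0.132, 0.1278]
wrist_force: [-2.4, -0.5, 0.7]
finger_force: 0.9
eef_pos: [0.5464, -0.1313, 0.1278]
wrist_force: [0.0, 0.6, 0.4]
finger_force: 0.0
```

```bash
python3 -m inch '[[0,0.001,0,0,0,0],[0,0.001,0,0,0,0],[0,0.001,0,0,0,0],[0,0.001,0,0,0,0],[0,0.001,0,0,0,0],[0,0.001,0,0,0,0]]'| egrep 'pos|wrist|finger'
python3 -m inch '[[0,0.001,0,0,0,0],[0,0.001,0,0,0,0],[0,0.001,0,0,0,0],[0,0.001,0,0,0,0]]'| egrep 'pos|wrist|finger'
```

```text
eef_pos: [0.5522, -0.1308, 0.1278]
wrist_force: [-0.3, -0.0, 1.0]
finger_force: 0.7
eef_pos: [0.5562, -0.1304, 0.1278]
wrist_force: [-1.2, 0.1, 0.3]
finger_force: 0.6
```

```bash
python3 -m inch '[[0,0.001,0,0,0,0],[0,0.001,0,0,0,0],[0,0.001,0,0,0,0]]'| egrep 'pos|wrist|finger'
python3 -m inch '[[0,0.001,0,0,0,0],[0,0.001,0,0,0,0],[0,0.001,0,0,0,0]]'| egrep 'pos|wrist|finger'
```

```text
eef_pos: [0.5591, -0.1302, 0.1278]
wrist_force: [-1.4, 0.0, 1.5]
finger_force: 0.6
eef_pos: [0.5621, -0.1299, 0.1278]
wrist_force: [-1.9, -0.2, 1.1]
finger_force: 1.2
```

Nearing the place where the catch would block, so I'll use finer steps.

```bash
python3 -m inch '[[0,0.001,0,0,0,0],[0,0.001,0,0,0,0]]'| egrep 'pos|wrist|finger'
python3 -m inch '[[0,0.001,0,0,0,0],[0,0.001,0,0,0,0]]'| egrep 'pos|wrist|finger'
```

```text
eef_pos: [0.5641, -0.1297, 0.1278]
wrist_force: [-1.7, -0.3, 0.7]
finger_force: 1.2
eef_pos: [0.5661, -0.1296, 0.1278]
wrist_force: [-1.2, 0.3, 1.6]
finger_force: 1.1
```

```bash
python3 -m inch '[[0,0.001,0,0,0,0],[0,0.001,0,0,0,0]]'| egrep 'pos|wrist|finger'
python3 -m inch '[[0,0.001,0,0,0,0],[0,0.001,0,0,0,0]]'| egrep 'pos|wrist|finger'
```

```text
eef_pos: [0.5681, -0.1294, 0.1278]
wrist_force: [-2.8, -0.6, 1.2]
finger_force: 1.2
eef_pos: [0.57, -0.1292, 0.1277]
wrist_force: [-3.1, -0.2, 1.0]
finger_force: 1.6
```

```bash
python3 -m inch '[[0,0.001,0,0,0,0],[0,0.001,0,0,0,0],[0,0.001,0,0,0,0]]'| egrep 'pos|wrist|finger'
python3 -m inch '[[0,0.001,0,0,0,0],[0,0.001,0,0,0,0],[0,0.001,0,0,0,0]]'| egrep 'pos|wrist|finger'
```

```text
eef_pos: [0.5731, -0.1289, 0.1277]
wrist_force: [-1.8, 0.1, 0.0]
finger_force: 1.0
eef_pos: [0.5761, -0.1287, 0.1278]
wrist_force: [-2.7, -0.1, 0.5]
finger_force: 1.0
```

```bash
python3 -m inch '[[0,0.001,0,0,0,0],[0,0.001,0,0,0,0],[0,0,0,0,0,0]]'| egrep 'pos|wrist|finger'
python3 -m inch '[[0,0.001,0,0,0,0],[0,0.0005,0,0,0,0]]'| egrep 'pos|wrist|finger'
```

```text
eef_pos: [0.5782, -0.1285, 0.1279]
wrist_force: [-0.9, 0.2, 0.3]
finger_force: 0.4
eef_pos: [0.5795, -0.1283, 0.1278]
wrist_force: [-2.1, -1.3, 0.9]
finger_force: 0.9
```

```bash
python3 -m inch '[[0,0.0005,0,0,0,0],[0,0.0005,0,0,0,0],[0,0,0,0,0,0]]'| egrep 'pos|wrist|finger'
```

```text
eef_pos: [0.5805, -0.1282, 0.1278]
wrist_force: [-1.0, 0.7, -0.4]
finger_force: 0.6
```

```bash
python3 -m inch '[[0,0.0005,0,0,0,0],[0,0.0005,0,0,0,0]]'| egrep 'pos|wrist|finger'
```

```text
eef_pos: [0.5815, -0.1282, 0.1278]
wrist_force: [-1.6, 0.1, 0.2]
finger_force: 0.8
```

```bash
python3 -m inch '[[0,0.0005,0,0,0,0],[0,0.0005,0,0,0,0]]'| egrep 'pos|wrist|finger'
```

```text
eef_pos: [0.5825, -0.1281, 0.1278]
wrist_force: [-1.3, 0.4, -0.2]
finger_force: 0.8
```

```bash
python3 -m inch '[[0,0.0005,0,0,0,0],[0,0.0005,0,0,0,0]]'| egrep 'pos|wrist|finger'
```

```text
eef_pos: [0.5835, -0.128, 0.1278]
wrist_force: [-1.0, -0.5, -0.4]
finger_force: 0.8
```

```bash
python3 -m inch '[[0,0.0005,0,0,0,0],[0,0.0005,0,0,0,0]]'| egrep 'pos|wrist|finger'
```

```text
eef_pos: [0.5845, -0.1279, 0.1278]
wrist_force: [-1.8, -0.2, 0.0]
finger_force: 0.8
```

```bash
python3 -m inch '[[0,0.0005,0,0,0,0],[0,0,0,0,0,0]]'| egrep 'time|pos|wrist|finger'
```

```text
time: 20.5
eef_pos: [0.585, -0.1279, 0.1278]
wrist_force: [-1.4, -0.7, 0.8]
finger_force: 0.6
```

```bash
python3 -m inch '[[0,0.0005,0,0,0,0],[0,0.0005,0,0,0,0]]'| egrep 'pos|wrist|finger'
```

```text
eef_pos: [0.5858, -0.1278, 0.1277]
wrist_force: [-6.0, -0.6, 1.4]
finger_force: 2.7
```

```bash
python3 -m inch '[[0,0.0005,0,0,0,0],[0,0.0005,0,0,0,0]]'| egrep 'pos|wrist|finger'
```

```text
eef_pos: [0.5861, -0.1277, 0.1276]
wrist_force: [-12.4, -1.6, 4.6]
finger_force: 6.2
```

```bash
python3 -m inch '[[0,0.0005,0,0,0,0],[0,0,0,0,0,0]]'| egrep 'time|pos|wrist|finger'
```

```text
time: 21.1
eef_pos: [0.5862, -0.1278, 0.1275]
wrist_force: [-15.3, -0.5, 4.1]
finger_force: 7.3
```

```bash
python3 -m inch '[[0,-0.002,0,0,0,0],[0,-0.003,0,0,0,0],[0,-0.003,0,0,0,0],[0,0,0,0,0,0],[0,0,-0.01,0,0,0],[0,0,-0.02,0,0,0],[0,0,-0.02,0,0,0],[0,0,-0.02,0,0,0],[0,0,-0.03,0,0,0],[0,0,-0.03,0,0,0]]'| egrep 'time|pos|wrist|finger'
python3 -m inch '[[0,-0.03,-0.03,0,0,0],[0.03,-0.03,0,0,0,0],[0.04,-0.02,0,0,0,0],[0.04,-0.02,0,0,0,0],[0.04,-0.02,0,0,0,0],[0.04,-0.02,0,0,0,0],[0.04,0,0,0,0,0],[0.02,0,0,0,0,0],[0,0,0,0,0,0],[0,0,0,0,0,0]]'| egrep 'time|pos|wrist|finger'
python3 - <<'E'
from station import *
import cv2,numpy as np
a=capture("side")[220:380,210:410]; b=capture("top")[210:320,280:440]
o=np.zeros((400,800,3),np.uint8);o[:,:450]=cv2.resize(a,(450,400));o[:262,450:]=cv2.resize(b,(350,262))
cv2.imwrite("pics/c2.png",o[:,:,::-1])
E
```

```text
time: 22.1
eef_pos: [0.5794, -0.1283, 0.2596]
wrist_force: [0.5, -0.6, 0.5]
finger_force: 0.0
time: 23.1
eef_pos: [0.4176, 0.1083, 0.2884]
wrist_force: [0.5, 0.1, -0.5]
finger_force: 0.0
```

View pics/c2.png

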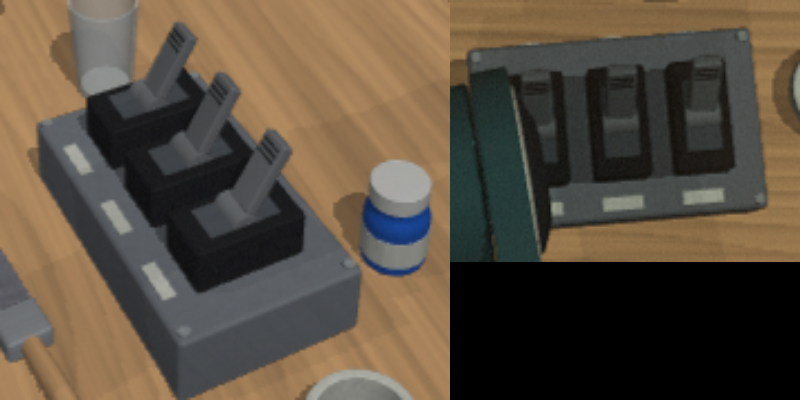

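The picture shows all three levers leaning to on in line. The reset lever's tip is at about (275,140) in the side crop, and the hand is clear.

```bash
python3 -c "
from station import *
print(hand_in())"
```

```text
the job is handed in; nothing more can be done
None
```

The tripped breaker (the -y one) is reset: I held its lever off against the springy stop at about 13.5–14 N, then threw it to the on stop (about 16 N at most) and took the hand away. The last pictures show it in line with its untouched neighbours, and I handed the job in at about 23 s.

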